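# Stop the stirrer and take the stain canister off it

### The job

The steel stain canister has finished mixing on the magnetic stirrer. First switch the stirrer off by throwing the lever on its front deck fully over to the other side; then lift the canister off by its bail handle and set it down gently, without dropping it, so that it stands upright and wholly on the round cork mat. Do not tip the canister on the way, leave the stirrer off, and leave the dropper bottle and the slide box where they are.

Things in the scene. Friction and masses are not known exactly. Their poses are not given: they have to be found in the camera images.
- stirrer: Magnetic stirrer, white case fixed to the bench, left or right of the middle. Origin: on the bench below its round plate's centre; z up, -x to its front (towards the robot, yaw within 0.25 rad). Rear block: x -82 to 82 mm, y -80 to 80, 62 high. Front deck: x -180 to -80, 40 high; on it at x -130, y 0 the lever's block, 50 along x, 70 along y, 25 high.
- plate (a point): Centre of the stirrer's round steel plate, on its upper face, 68 mm above the bench. Plate radius 66 mm, with a locating rim (inner radius 52, outer 58, 7 mm high) in which the canister stands with 10 mm of free play all round. Axes as the stirrer's.
- switch (a joint): Stirrer's lever, rad: 0 = leaning 0.5 rad to the stirrer's -y side (on); 1.0 = at its stop, leaning 0.5 rad to the +y side (off). Starts at 0 to 0.2. Its axis is parallel to the stirrer's x, at x -130, y 0, 62 mm above the bench. Stays where it is left; 1 to 2 N at the ball moves it.
- switch_tip (a point): Centre of the black ball (radius 13 mm) at the end of the lever, 60 mm from the lever's axis; the lever's rod is 10 mm thick. The ball is about 115 mm above the bench at either end of its swing and 122 mm upright, and moves 58 mm towards the stirrer's +y from 0 to 1.0 rad.
- canister: Closed stainless canister, 0.36 to 0.56 kg, standing on the stirrer's plate. Origin: centre of its underside; z up. Foot radius 42 mm, body 45, lid 47, lid top at 96 mm. A stiff bail handle stands fixed upright over the lid in the x-z plane: two 6 mm wire legs at x -49 and 49 mm rise to 115 mm, then slope in to a level black grip along x.
- bail_grip (a point): Middle of the bail's black grip: a round bar 14 mm thick and 64 mm long along the canister's x, its axis 150 mm above the canister's underside; 47 mm of free space between it and the lid. Its x axis is the canister's x. Pinched across the bar (closing along the canister's y) from above.
- mat: Round cork mat, radius 70 mm, 6 mm thick, fixed to the bench on the other side of the middle from the stirrer. Origin: centre of its underside, on the bench.
- dropper: Loose amber dropper bottle, radius 17 mm, 82 mm tall, standing in the middle between stirrer and mat. Origin: centre of its underside. Leave it alone.
- slidebox: Loose slide box, 84 x 36 mm and 34 mm high, lying in the middle nearer the robot. Origin: centre of its underside. Leave it alone.
There are look-alikes about, which are no part of the job. What is shaped like the canister but orange or pink is not meant.

How it is judged (in metres and radians):
On the way, in this order (a step that is already met when the one before it is completed fails the run):
1. the lever is thrown over (0.8 rad or more) while the canister still stands on the stirrer's plate (value of joint switch above 0.8 rad and horizontal distance between canister and stirrer below 0.03 m and z of canister in the frame of stirrer below 0.08 m), for 0.2 s.
2. the canister is lifted clear of the stirrer's rim (underside 20 mm or more above the plate) (z of canister in the frame of stirrer above 0.088 m), for 0.1 s.
At the end, for the whole second after the job is handed in: The lever is at 0.8 rad or more; the canister stands still and upright (within 0.1 rad) on the cork mat, its axis within 28 mm of the mat's centre (foot wholly on the cork); the dropper bottle and the slide box are within 30 mm of where they started (value of joint switch above 0.8 rad and horizontal distance between canister and mat below 0.028 m and z of canister in the frame of mat below 0.012 m and angle between canister's own z axis and vertical below 0.1 rad and linear speed of canister below 0.02 m/s and distance of each of dropper, slidebox from where it was at the start of the episode below 0.03 m); the robot touches nothing.
It fails at once if the canister is lifted off the plate (20 mm) while the lever is not yet thrown over (below 0.8 rad) (z of canister in the frame of stirrer above 0.088 m and value of joint switch below 0.8 rad).
It fails at once if the canister is tipped by more than 0.5 rad (angle between canister's own z axis and vertical above 0.5 rad).
It fails at once if the canister is dropped: away from the stirrer it touches nothing while its underside is more than 20 mm above the cork (horizontal distance between canister and stirrer above 0.09 m and z of canister in the frame of mat above 0.026 m and contact force between canister and anything else below 0.05 N).
It fails at once if the dropper bottle or the slide box is pushed about (30 mm) (distance of any of dropper, slidebox from where it was at the start of the episode above 0.03 m).
It also fails if it takes over 59 s, if anything falls off the work surface, if the arm or the gripper's body presses on something with over 40 N, if the wrist force passes 120 N, or if a joint passes its speed limit or range.

### The arm

A 7-joint arm with a two-finger parallel gripper is mounted at the origin on the work surface. World frame = base frame: x ahead of the robot, y to its left, z up, the work surface at z = 0. Lengths are in mm, angles in rad, forces in N, time in s.
With the tool pointing down it reaches from about 400 to 875 mm from the base axis. Payload 19.3 kg.
Tool frame: the origin (TCP) lies at the very end of the fingers, on their centre line; the grasp point (between the pads) lies 19 mm behind it (grip_point_offset is the z of the grasp point in the tool frame, in mm); z points along the fingers, y is the line along which they close (so a half turn about z gives the same grasp; the last joint's range is limited). The gripper opens to 85 mm and grips with 20 to 120 N. Pads are 22 mm wide; open, the fingers measure 114 mm over their backs; the gripper's body (76 mm by 85 mm) begins 54 mm behind the grasp point. The pads swing forward as they close: fully open they stand 13 mm farther back than shut.
Start: joints at [-1.385, 0.521, -0.036, 1.599, 0.021, 1.021, -0.113], TCP at [158.157, 604.65, 231.291] pointing down, gripper open.
Joint ranges: [-2.91, 2.91], [-0.3, 2.13], [-1.5, 1.42], [0.17, 2.43], [-1.26, 4.41], [0.16, 1.93], [-2.52, 2.52]. Speed limits (rad/s): [1.89, 1.89, 2.39, 2.39, 3.01, 3.01, 3.01].

### API

Orientations are given as a 3x3 rotation matrix whose columns are the frame's x, y, z axes.
In Python, from workcell import movep, movel, goto_joints, open_gripper, clamp, wait, inverse_kinematics, read_state, camera, PlanningError, finish_job, grip_point_offset gives the robot as it stands. Calls block until the motion is done:
- movep(position, orientation): joint-space move of the TCP to a pose.
- movel(position, frame=None, max_speed=150, guard=None): straight line of the TCP; frame=None keeps the orientation; max_speed is the mean speed in mm/s. With guard (N) it stops when the force on the tool has changed by that much, and returns True; else False.
- goto_joints(angles): joint-space move.
- open_gripper() and clamp(): open the fingers fully, or close them until they stop; the grip force is fixed at half the most.
- wait(seconds).
- inverse_kinematics(position, orientation): joint angles nearest the present ones, or None.
- read_state(): the state.
- camera(name): name is "scene" or "top" or "wrist"; returns a dict with "image" (480x640x3 uint8, blue, green, red), "range_z" (480x640 float32, mm along the optical axis (not along the pixel's ray), 0 where there is no reading), "fx", "fy", "cx", "cy" (pixels), "cam_to_world" (4x4, takes a point from camera to world coordinates). Camera axes: x right, y up, looking along -z (the intrinsics and any distortion apply to the point x, -y, -z); pixel columns grow to the right and rows downward; lengths in mm; the calibration is good to about 2 mm. A picture is of the moment at which its call begins.
A pose or a line that the arm cannot do raises PlanningError and nothing moves.
- finish_job(): hands the job in; it is judged then, once.
The state is a dict: "time": time; "qpos": joint angles; "qvel": joint speeds; "joint_efforts": joint torques, N m; "eef_pos": TCP position; "tool_rot": TCP orientation; "ft_force": force on the tool from outside, world axes, zero at the start; "torque": the same for the moment, N m; "finger_gap": finger opening in mm; "gripper_force": force on a finger pad.
Only numpy, scipy, OpenCV 4.12 (cv2) and the standard library are available. Lean on these libraries where they do the work, as an engineer would, in place of code of your own. Each camera call takes 0.05 s, during which the arm holds its last target. There are 200 camera calls.

## Working session

There is one attempt and no reset: what is moved stays moved. The work goes in short steps, each a Python script; the robot and the scene stay as the last script left them, time stands still between calls to the robot, and variables do not carry over. Pictures are saved under pics/ and viewed, at most 10 in all, crops included, and the job is handed in when it is done.

```bash
mkdir -p pics; python3 - <<'E'
from workcell import *
import cv2,numpy as np
for n in("scene","top"):
    c=camera(n);cv2.imwrite(f"pics/{n}0.png",c["image"]);np.savez(f"{n}0.npz",**c)
    print(n,c["fx"],c["cx"],c["cy"],[k for k in c],np.round(c["cam_to_world"],3).tolist())
print(read_state()["time"],grip_point_offset, read_state()["tool_rot"])
E
```

```text
scene 533.2801987026345 324.7663704629686 235.59562070426242 ['image', 'range_z', 'fx', 'fy', 'cx', 'cy', 'cam_to_world'] [[0.623, -0.432, 0.652, 1150.271], [0.782, 0.345, -0.519, -524.596], [-0.001, 0.833, 0.553, 656.79], [0.0, 0.0, 0.0, 1.0]]
top 487.7203568496505 319.5341344874444 243.110829783493 ['image', 'range_z', 'fx', 'fy', 'cx', 'cy', 'cam_to_world'] [[0.011, 0.99, -0.138, 438.31], [-1.0, 0.011, -0.004, -17.67], [-0.002, 0.138, 0.99, 1144.234], [0.0, 0.0, 0.0, 1.0]]
0.1 -18.700000000000003 [[-9.67455095e-01  2.53042723e-01 -1.41117304e-04]
 [ 2.53042743e-01  9.67454648e-01 -9.34760288e-04]
 [-1.00009697e-04 -9.40047312e-04 -9.99999553e-01]]
```

View pics/scene0.png

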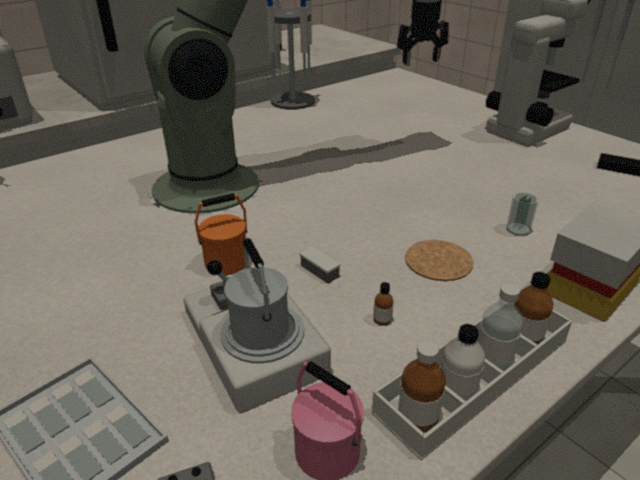

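View pics/top0.png

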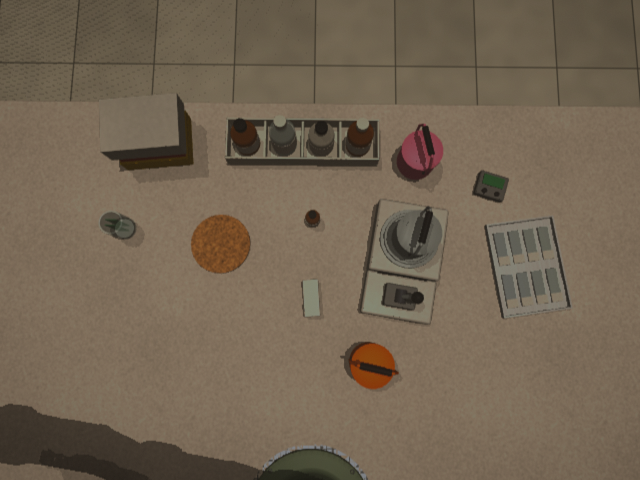

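Candidates for the canister in the top view are steel (418,235) on the stirrer, pink (422,152) and orange (373,366). The steel one fits the description. The lever ball is at about (417,297), leaning right (stirrer -y, on). The mat is at (221,244), the dropper at (313,218) and the slide box at (312,298). Next is a close crop plus depth measurements.

```bash
cat >h.py <<'E'
import numpy as np
def w(c,u,v,z=None):
    """pixel -> world, by depth (z=None) or on the plane at height z"""
    T=c["cam_to_world"]; d=np.array([(u-c["cx"])/c["fx"],-(v-c["cy"])/c["fy"],-1.])
    r=T[:3,:3]@d; o=T[:3,3]
    s=c["range_z"][int(round(v)),int(round(u))] if z is None else (z-o[2])/r[2]
    return o+s*r
def cloud(c):
    v,u=np.mgrid[:480,:640]; d=np.stack([(u-c["cx"])/c["fx"],-(v-c["cy"])/c["fy"],-np.ones(u.shape)],-1)*c["range_z"][...,None]
    return d@c["cam_to_world"][:3,:3].T+c["cam_to_world"][:3,3]
E
python3 - <<'E'
import cv2,numpy as np
from h import *
c=dict(np.load("top0.npz"));im=c["image"]
a=cv2.resize(im[190:330,355:455],None,fx=4.2,fy=4.2,interpolation=cv2.INTER_CUBIC)
cv2.imwrite("pics/crop.png",a)
P=cloud(c);hsv=cv2.cvtColor(im,cv2.COLOR_BGR2HSV)
v,u=np.mgrid[:480,:640]
def reg(u0,u1,v0,v1,z0,z1):
    m=(u>=u0)&(u<u1)&(v>=v0)&(v<v1)&(P[...,2]>z0)&(P[...,2]<z1);return P[m]
def rect(p,n):
    r=cv2.minAreaRect(p[:,:2].astype(np.float32));print(n,len(p),np.round(r[0],1),np.round(r[1],1),round(r[2],2),'z',np.median(p[:,2]).round(1))
rect(reg(350,460,265,335,30,48),'deck');rect(reg(350,460,195,280,50,66),'rear');rect(reg(350,460,195,335,30,66),'case')
rect(reg(375,450,200,275,155,172),'lid');rect(reg(375,450,195,275,195,245),'grip')
rect(reg(375,450,280,315,95,140),'ball')
p=reg(180,262,205,285,3,12);rect(p,'mat')
o=((hsv[...,0]<18)&(hsv[...,1]>130)&(u>180)&(u<262)&(v>200)&(v<285)).astype(np.uint8)
k=max(cv2.findContours(o,0,1)[0],key=cv2.contourArea);e=cv2.fitEllipse(k);print(e,w(c,*e[0],6))
p=reg(300,326,205,232,15,120);rect(p,'dropper')
p=reg(298,326,275,322,25,45);rect(p,'box')
p=reg(370,385,355,375,0,200);rect(reg(330,410,335,395,20,260),'orange')
E
```

```text
deck 2225 [ 474.3 -192.5] [160.5 104.4] 80.34 z 39.6
rear 2408 [ 599.3 -213.3] [161.  168.3] 80.63 z 61.3
case 5101 [ 552.6 -205.6] [161.  262.8] 80.63 z 58.0
lid 1351 [ 600.7 -216.9] [92.1 94.1] 44.74 z 161.7
grip 288 [ 598.8 -216.5] [13.9 92. ] 74.53 z 222.5
ball 135 [ 468.3 -218.9] [24.6 24.7] 51.23 z 123.7
mat 2681 [592.2 221.9] [188.4 194.9] 0.66 z 5.8
((220.09518432617188, 243.4632110595703), (56.7877197265625, 58.50677490234375), 62.85773468017578) [593.23956431 221.11889108   6.        ]
dropper 206 [650.1   4.1] [32.7 32.9] 37.53 z 55.0
box 588 [467.4   5.1] [83.4 36. ] 4.41 z 33.5
orange 1668 [ 324.7 -127.4] [92.8 92.6] 14.31 z 94.6
```

View pics/crop.png

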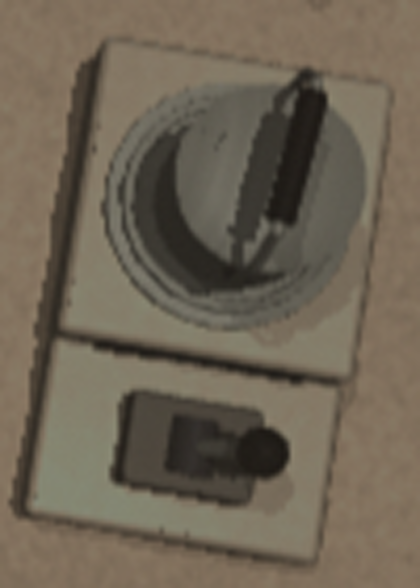

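The crop confirms the steel canister, with its bail grip running along about -15.5° and the lever leaning right (on). I'll throw the lever from its -y side with closed fingers.

```bash
cat >>h.py <<'E'
def down(a):
    c,s=np.cos(a),np.sin(a); return np.array([[-c,-s,0],[-s,c,0],[0,0,-1.]])
YS=-0.165; O=np.array([600.9,-213.7])
def st(x,y,z):
    c,s=np.cos(YS),np.sin(YS); return [O[0]+c*x-s*y,O[1]+s*x+c*y,z]
E
python3 - <<'E'
from workcell import *
from h import *
import cv2
clamp()
p=read_state()["eef_pos"];movel([p[0],p[1],330],max_speed=200)
movep(st(-134,-78,330),down(YS))
print(read_state()["time"],read_state()["qpos"])
print(movel(st(-134,-78,96),max_speed=150,guard=15))
f0=read_state()["ft_force"]
g=movel(st(-134,25,96),max_speed=50,guard=8)
s=read_state();print(g,s["time"],s["eef_pos"],np.array(s["ft_force"])-f0)
p=np.array(s["eef_pos"]);c=np.cos(YS),np.sin(YS)
d=p[:2]-O;print("local",d@[c[0],c[1]],d@[-c[1],c[0]])
c=camera("top");np.savez("t1.npz",**c);cv2.imwrite("pics/t1.png",cv2.resize(c["image"][180:340,350:470],None,fx=3.6,fy=3.6))
E
```

```text
4.7333 [ 0.44837437  0.27244727 -0.03678892  1.72045937  0.01066345  1.14888135
  1.8153362 ]
False
True 7.9 [ 468.96746609 -189.4849171    95.87036736] [-0.8902728  -6.17264878  0.7403752 ]
local -134.11805692994812 2.2159760173871663
```

View pics/t1.png

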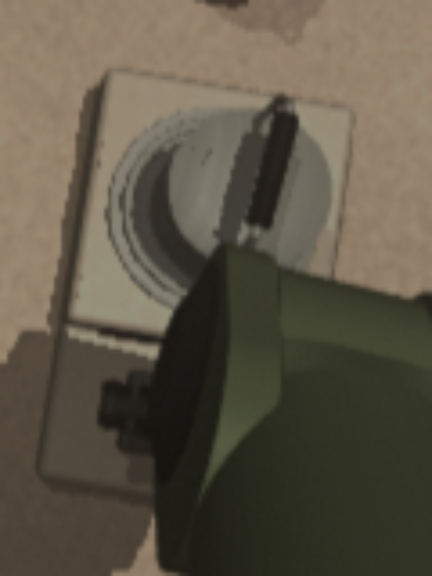

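The push stopped at local y = 2.2 mm, against about 1.3 mm expected at the lever's stop, and the ball is now on the left. I'll back off, verify and approach the bail.

```bash
python3 - <<'E'
from workcell import *
from h import *
import cv2
movel(st(-134,-15,96),max_speed=100)
movel(st(-134,-15,330),max_speed=250)
open_gripper()
a=np.radians(-15.5)
movep([598.8,-216.5,290],down(a))
s=read_state();print(s["time"],s["eef_pos"],s["finger_gap"])
c=camera("scene");w_=camera("wrist")
cv2.imwrite("pics/g.png",np.hstack([cv2.resize(c["image"][150:400,150:350],(400,500)),cv2.resize(w_["image"],(400,300))[:0].reshape(0,400,3) if 0 else np.vstack([cv2.resize(w_["image"],(400,300)),np.zeros((200,400,3),np.uint8)])]))
E
```

```text
10.7583 [ 598.82794957 -216.43408926  289.30580799] 85.26062082094226
```

View pics/g.png

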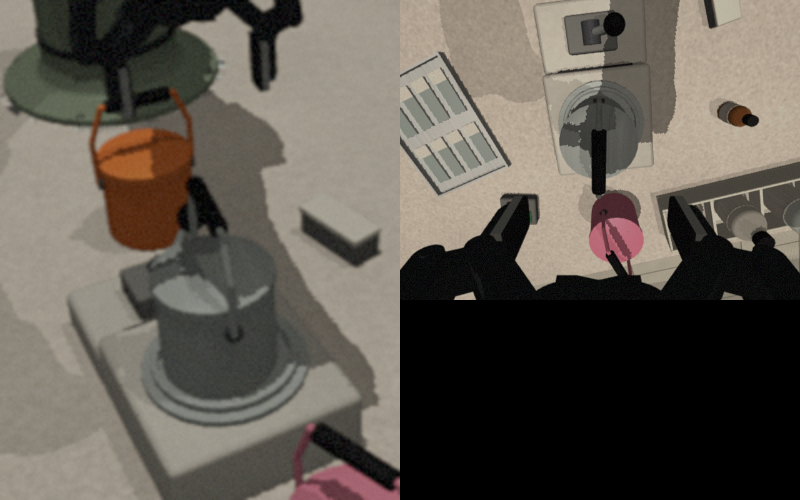

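Wrist view (right half): the ball is on the dropper's side, so the lever is off, and the grip at about (599,165) is centred between the fingers. I'll grasp and lift.

```bash
python3 - <<'E'
from workcell import *
from h import *
import cv2
print(movel([598.8,-216.5,199],max_speed=80,guard=15))
clamp();s=read_state();z0=s["eef_pos"][2];print(s["eef_pos"],s["finger_gap"],s["gripper_force"],s["ft_force"])
movel([598.8,-216.5,205],max_speed=20)
movel([598.8,-216.5,285],max_speed=60);wait(.3)
s=read_state();print(s["time"],s["eef_pos"],s["finger_gap"],s["gripper_force"],s["ft_force"],s["torque"])
c=camera("scene")
cv2.imwrite("pics/l.png",cv2.resize(c["image"][130:400,130:400],(540,540)))
E
```

```text
False
[ 598.81497803 -216.57181352  199.18632568] 11.989729324767712 58.38208615779877 [-1.05474329  0.46595687  2.87343783]
15.05 [ 598.78037276 -216.46978331  284.90481758] 12.011891331352125 58.37322950363159 [-0.15327422  0.66955381 -4.18206122] [-0.03460638  0.04231026  0.02959927]
```

View pics/l.png

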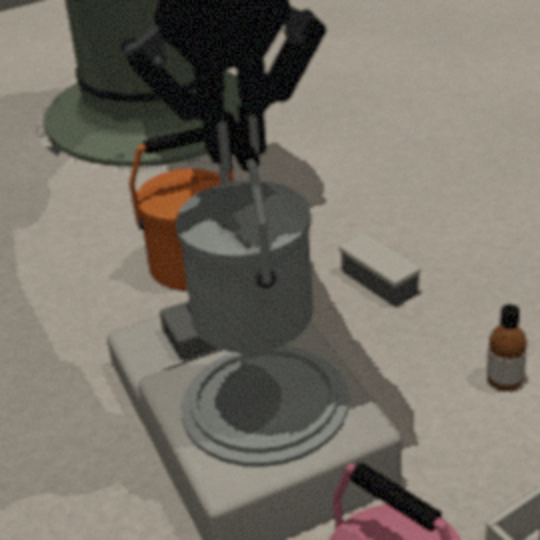

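The canister hangs upright, clear of the rim. Next I'll carry it to the mat and lower it under guard.

```bash
python3 - <<'E'
from workcell import *
from h import *
import cv2
M=[593.2,221.3]
movel([*M,285],max_speed=100);wait(.4)
s=read_state();print(s["time"],s["eef_pos"],s["ft_force"],s["finger_gap"])
movel([*M,145],max_speed=70);wait(.3)
print(movel([*M,130],max_speed=10,guard=2))
s=read_state();print(s["time"],s["eef_pos"],s["ft_force"])
c=camera("scene")
cv2.imwrite("pics/p.png",cv2.resize(c["image"][100:330,320:550],(552,552)))
E
```

```text
20.025 [593.19618835 221.29338173 285.00049422] [-0.68933947 -0.74249112 -4.38749685] 11.68282092748432
True
23.3333 [592.91623491 221.37050391 137.13875357] [-2.48858044  0.29438676  7.13841681]
```

View pics/p.png

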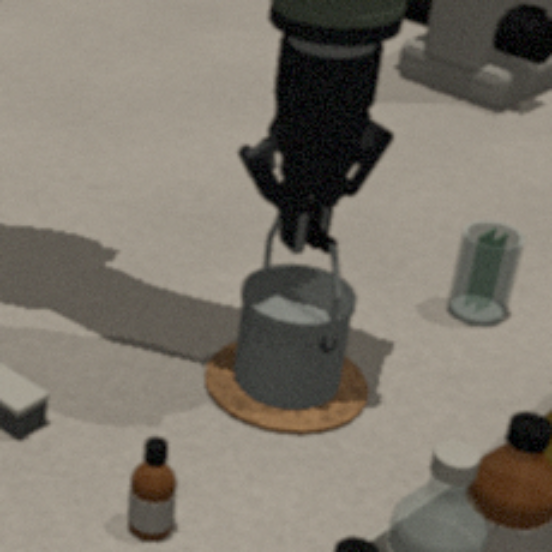

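The canister is down at z = 137.1 (137.2 expected), centred on the cork and upright. I'll release it and check.

```bash
python3 - <<'E'
from workcell import *
from h import *
import cv2
open_gripper();wait(.3)
movel([592.9,221.4,330],max_speed=120)
movep([430,330,330],down(-.25))
c=camera("top");P=cloud(c);v,u=np.mgrid[:480,:640]
m=(u>160)&(u<270)&(v>190)&(v<300)&(P[...,2]>90)&(P[...,2]<110)
r=cv2.minAreaRect(P[m][:,:2].astype(np.float32));print(r,P[m][:,2].std(),read_state()["time"],read_state()["ft_force"])
cv2.imwrite("pics/e.png",c["image"])
E
```

```text
((594.055419921875, 220.37942504882812), (92.81068420410156, 92.83872985839844), 11.081854820251465) 2.916193500597497 27.0 [ 0.25042423  0.16190494 -1.00172201]
```

View pics/e.png

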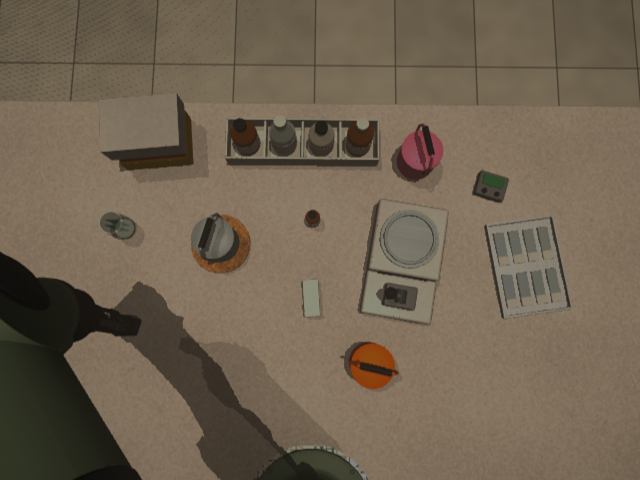

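The canister's lid centre is within about 1.5 mm of the mat's centre. The lever ball is at (391,293), so off, and the dropper (313,218) and slide box (312,298) haven't moved.

```bash
python3 -c "
from workcell import *
print(finish_job())"
```

```text
the job is handed in; nothing more can be done
None
```

The job is handed in: the stirrer is off, the canister stands upright within about 1.5 mm of the mat's centre, and the dropper bottle and slide box are where they started; the hand-in gave no verdict.

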